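Set the badge display's kickstand and hold the display upright

ROBOT

A 6-joint arm with a two-finger parallel gripper is mounted at the origin on the work surface. World frame = base frame: x ahead of the robot, y to its left, z up, the work surface at z = 0. Lengths are in m, angles in rad, forces in N, time in s.
With the tool pointing down it reaches from about 0.325 to 0.775 m from the base axis. Payload 5.5 kg.
Tool frame: the origin (TCP) lies between the finger pads; the fingertips stand 14 mm ahead of it and the grasp point (between the pads) lies 5 mm behind it; z points along the fingers, y is the direction in which the jaws open and shut (so a half turn about z gives the same grasp; the last joint's range is limited). The gripper opens to 88 mm and grips with 3 to 60 N. Pads are 20 mm wide; open, the fingers measure 115 mm over their backs; the gripper's body (75 mm by 178 mm) begins 61 mm behind the grasp point.
Start: joints at [-1.336, 0.091, 1.231, -0, 1.82, -0.057], TCP at [0.173, -0.575, 0.199] pointing down, gripper open.
Joint ranges: [-2.87, 2.87], [-0.86, 2.18], [0.17, 2.46], [-1.51, 4.65], [0.06, 2.69], [-2.65, 2.65]. Speed limits (rad/s): [2.57, 2.57, 3.01, 3.14, 3.14, 3.14].

INTERFACE

Orientations are given as a 3x3 rotation matrix whose columns are the frame's x, y, z axes.
In Python, from cell import bot gives the robot as it stands. The module is installed in compiled form; this text tells all that it offers.
- The arm moves only by the tool drive_tool, never from a script. Its argument "deltas" is text: rows parted by semicolons, each of 5 numbers parted by spaces: the closure in counts, from 0 (fully open) to 255 (shut), then the shift along the tool's x, y, z in cm, then the turn about the tool's z in rad. In form: hand dx dy dz roll; .... A call has exactly 8 rows; each row is the pose to reach, as a shift and turn from the pose commanded when the call began, along the tool's axes at that moment; what a row does not reach only later rows make up. A row lasts 1/10 s, in which the tool goes at most 50 mm and 8.59 degrees, less where a joint would pass 70% of its speed; a pose out of reach is approached as far as the arm can. A call with a gripper value outside its range is refused whole. The fingers move at their own pace and stop on an object; the grip force is fixed at half the most. Time passes only in rows, so rows that repeat a pose let the fingers close, or fill a call up. It gives the time, the measured TCP pose, the force and the opening at its end, in the units of the state.
- bot.get_state(): the state, without advancing time (a new reading comes with each control period).
- bot.get_image(name): name is "scene" or "top"; returns a dict with "pixels" (400x640x3 uint8, red, green, blue), "fx", "fy", "cx", "cy" (pixels), "cam_to_world" (4x4, takes a point from camera to world coordinates). Camera axes: x right, y up, looking along -z (the intrinsics and any distortion apply to the point x, -y, -z); pixel columns grow to the right and rows downward; lengths in m; the calibration is good to about 2 mm. A picture is of the moment at which its call begins. There is no depth.
- bot.close_job(): hands the job in, once; it reports no verdict.
Trained networks look in the newest picture that a camera, given by its name, has taken for a name from the list of things; names that differ only in an ending like _2 or _b are one class to them, and where a whole thing is asked for, a point or a joint stands for the part that bears it (a point fixed in the world has none). Each returns a list of dicts, best first, with "confidence" (0 to 1); they miss things now and then, are a little off and sometimes report something else, mostly with a low value. They report only what shows in the picture. A call takes as long as a camera call.
- bot.recognise(camera, name): "extent" ([left, top, right, bottom] in pixels, round what is visible of it).
- bot.outline_of(camera, name): "mask" (400x640 bool, what is visible of it) and "extent" ([left, top, right, bottom] in pixels, round what is visible of it).
The state is a dict: "time_s": time; "joint_positions": joint angles; "joint_velocities": joint speeds; "joint_efforts": joint torques, N m; "ee_pos": TCP position; "tool_rot": TCP orientation; "ft_force": force on the tool from outside, world axes, zero at the start; "torque": the same for the moment, N m; "grip_width": finger opening in m.
Only numpy, scipy, OpenCV 4.12 (cv2) and the standard library are available. Lean on these libraries where they do the work, as an engineer would, in place of code of your own. Each camera call takes 0.05 s, during which the arm holds its last target.

TASK

The red sample-badge display has slumped forward on its base. First flip the kickstand on its side over until it snaps all the way down behind the display, then raise the display with the fingers until it stands upright, and finish while still holding it there: it is nose-heavy and would tip forward again before a colleague can hang on its counterweight. Leave the badges, tubs, die ring and jar lying about undisturbed.

Things in the scene. Friction and masses are not known exactly. Their poses are not given: they have to be found in the camera images.
- stand: fixed black base plate of the display, 240 (x) x 320 (y) x 12 mm, bolted to the table; origin at the centre of its underside; its +x axis points to the back of the display (roughly away from the robot), +y to the display's left, z up. The frame's hinge runs along its y axis, 32 mm above the origin. Position and yaw vary.
- frame (a joint): lean of the red display frame about its hinge, rad: 0 is upright, positive leans forward (to the base's -x, the robot's side); stops at 0.55, where it rests at the start, and at -0.12. About 0.8 to 1.15 kg and nose-heavy: it falls forward from every position if let go. About 3 to 4 N at the top edge lifts it from rest, 1 to 2 N keep it upright.
- frame_top (a point): middle of the frame's free top edge, which can be pushed or pinched; 200 mm from the hinge axis, in the mid-plane of the panel (180 wide, 12 mm thick). z axis: up along the panel; x axis: its normal, to the back. The upper 80 mm of the front carries only flat badges under 5 mm
- frame_hinge (a point): middle of the frame's hinge axis, 32 mm above the table. In front of the panel's lower half a ledge with two steel dies is fixed, up to 84 mm above the hinge and 76 mm before the panel's mid-plane
- kickstand (a joint): swing of the kickstand, rad: 0 folded up along the frame's side edge (at the start), growing as it swings up and over backwards (towards the base's +x), 2.6 fully down behind the frame, slanting down and back. A spring drives it to 0 below about 1.3 and snaps it to 2.6 beyond that; at most about 0.15 N m is needed, about 1.5 N near its outer end.
- kickstand_pivot (a point): the kickstand's pivot axis (parallel to the hinge) at the leg's centre line, 105 mm above the hinge along the panel and 124 mm to the display's right (base -y) of its middle; moves with the frame. A steel hub 26 mm across sits around it; the leg's centre line stands 34 mm clear of the panel's side edge.
- kickstand_tip (a point): outer end of the kickstand, 115 mm from the pivot: a round aluminium leg 12 mm thick with an orange foot, 20 mm across and 24 mm long along the pivot axis; moves with the kickstand, its z axis points outwards along the leg
- badge0: loose bystander: round green badge, 56 mm across, 7 mm high, lying on the front right of the stand's base plate; origin under its centre
- badge1: loose bystander: round blue badge, same size, flat on the table just left of the base plate
- badge2: loose bystander: round yellow badge, same size, lying on the left rear of the stand's base plate
- tub0: loose bystander: clear open tub 160 x 120 x 70 mm, right of the display; origin under its centre
- tub1: loose bystander: another such tub, right of the display
- die_ring: loose bystander: steel ring 64 mm across, 30 mm high, left of the display; origin under its centre
- jar: loose bystander: white jar with red lid, 60 mm across, 80 mm high, left of the display; origin under its centre

How it is judged:
By the outcome, as a careful person would: the job done as asked, in the order asked, and still so for the second after the job is handed in, while the arm keeps its last pose, push and grip.
It also fails if it takes over 45 s, if anything falls off the work surface, if the arm or the gripper's body presses on something with over 40 N, if the wrist force passes 120 N, or if a joint passes its speed limit or range.

## Working session

There is one attempt and no reset: what is moved stays moved. The work goes in short steps, Python scripts to look and compute and a tool call to move; the robot and the scene stay as the last step left them, time stands still between calls to the robot, and variables do not carry over. Pictures are saved under pics/ and viewed, and the job is handed in when it is done.

Besides the shell and the picture viewer there is one more tool, called as name(argument=value, ...) on one line, values as JSON. drive_tool: Moves the arm, as the interface text tells. Its arguments: {"type":"object","properties":{"deltas":{"type":"string"}},"required":["deltas"]}

```bash
mkdir -p pics
python3 - <<'E'
from cell import bot
import cv2,numpy as np
s=bot.get_state()
for k,v in s.items(): print(k,np.round(v,3).tolist())
for c in("scene","top"):
    im=bot.get_image(c); cv2.imwrite(f"pics/{c}0.png",im["pixels"][:,:,::-1])
    print(c,{k:(np.round(v,4).tolist()) for k,v in im.items() if k!="pixels"})
    for n in ("stand","frame","kickstand","kickstand_tip","tub0","jar"):
        print(n,[(np.round(r["extent"]).tolist(),round(r["confidence"],2)) for r in bot.recognise(c,n)][:3])
E
```

```text
time_s 0.0
joint_positions [-1.336, 0.092, 1.232, 0.0, 1.82, -0.057]
joint_velocities [0.001, -0.001, -0.001, -0.0, -0.001, 0.001]
joint_efforts [0.0, -44.645, -40.645, 0.07, 0.029, -0.0]
ee_pos [0.173, -0.574, 0.198]
tool_rot [[0.958, 0.288, -0.0], [0.288, -0.958, 0.002], [0.0, -0.002, -1.0]]
ft_force [-0.287, -0.821, 0.041]
torque [0.037, 0.018, 0.023]
grip_width 0.088
scene {'fx': 431.797, 'fy': 431.797, 'cx': 315.3891, 'cy': 200.8586, 'cam_to_world': [[-0.8173, -0.3978, 0.4167, 1.0972], [0.576, -0.5784, 0.5777, 0.7026], [0.0112, 0.7122, 0.7019, 1.0066], [0.0, 0.0, 0.0, 1.0]]}
stand [([261.0, 157.0, 388.0, 306.0], 0.72)]
frame [([313.0, 157.0, 377.0, 260.0], 0.65), ([313.0, 158.0, 339.0, 198.0], 0.35)]
kickstand [([315.0, 158.0, 341.0, 195.0], 0.72)]
kickstand_tip [([314.0, 160.0, 342.0, 199.0], 0.66), ([313.0, 158.0, 376.0, 262.0], 0.58)]
tub0 [([245.0, 123.0, 301.0, 164.0], 0.74), ([200.0, 135.0, 260.0, 190.0], 0.68), ([439.0, 297.0, 469.0, 327.0], 0.23)]
jar [([421.0, 322.0, 446.0, 359.0], 0.56)]
top {'fx': 370.3011, 'fy': 370.3011, 'cx': 311.1777, 'cy': 193.6906, 'cam_to_world': [[-0.1295, 0.9711, -0.2004, 0.3642], [-0.9916, -0.1262, 0.0291, 0.0308], [0.003, 0.2025, 0.9793, 1.1559], [0.0, 0.0, 0.0, 1.0]]}
stand [([237.0, 154.0, 344.0, 235.0], 0.61), ([328.0, 199.0, 343.0, 220.0], 0.21)]
frame [([254.0, 194.0, 343.0, 224.0], 0.82)]
kickstand [([332.0, 199.0, 343.0, 224.0], 0.47)]
kickstand_tip [([331.0, 201.0, 344.0, 222.0], 0.47)]
tub0 [([435.0, 187.0, 490.0, 244.0], 0.79), ([418.0, 129.0, 473.0, 190.0], 0.75)]
jar [([151.0, 214.0, 175.0, 231.0], 0.55), ([329.0, 201.0, 343.0, 220.0], 0.5)]
```

Run:
```python
import cv2
a=cv2.imread("pics/scene0.png");b=cv2.imread("pics/top0.png")
cv2.imwrite("pics/s1.png",cv2.resize(a[100:380,180:500],(800,700))[:600] if 0 else cv2.resize(a[120:345,190:490],(800,600),interpolation=cv2.INTER_CUBIC))
cv2.imwrite("pics/t1.png",cv2.resize(b[110:260,210:410],(800,600),interpolation=cv2.INTER_CUBIC))
```

```text
(no output)
```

View pics/s1.png

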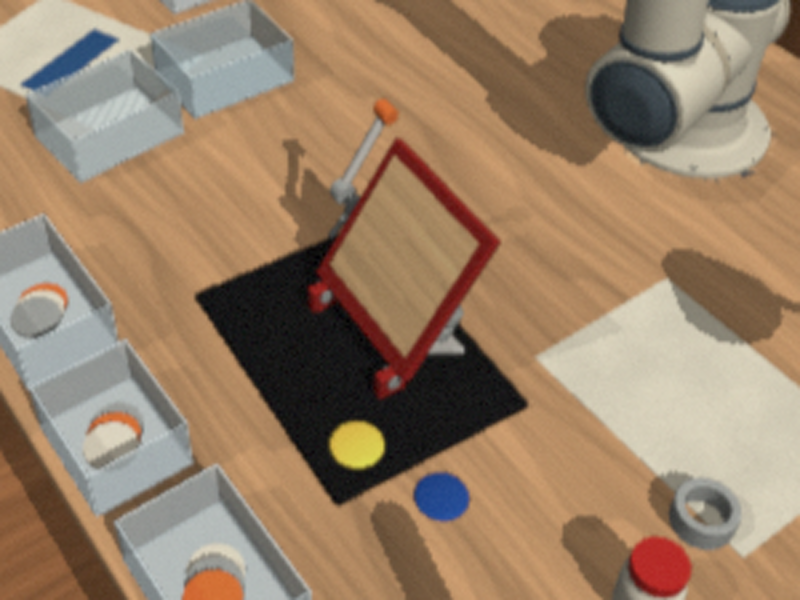

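View pics/t1.png

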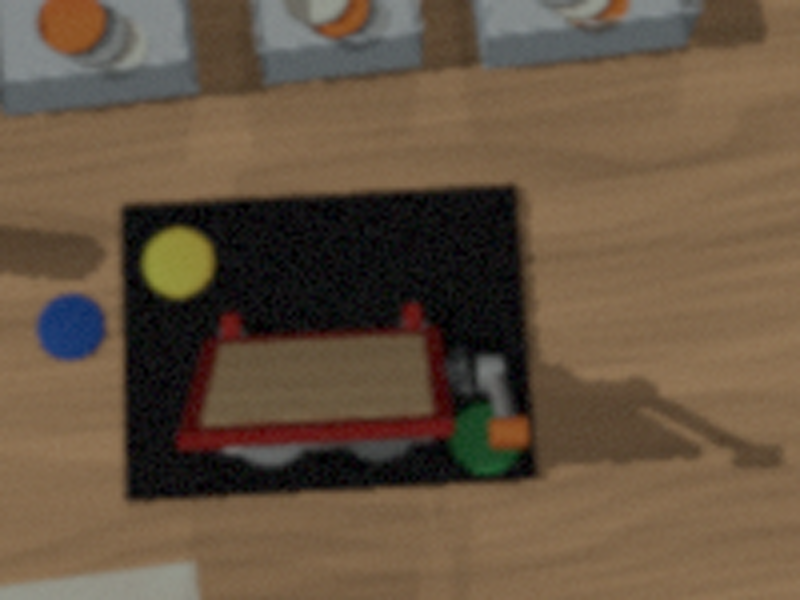

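View pics/top0.png

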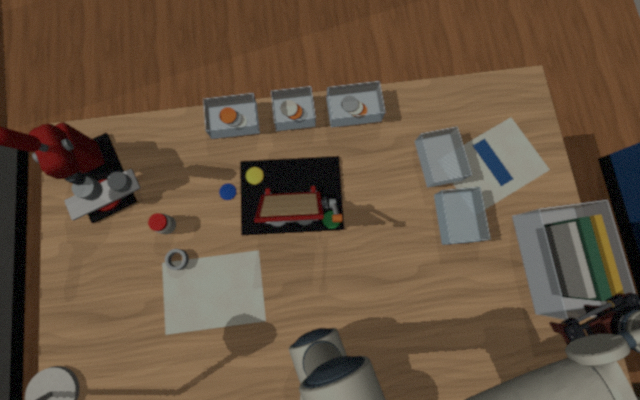

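```bash
cat > h.py <<'E'
import numpy as np,cv2
from scipy.optimize import least_squares
K={}
K['scene']=(431.797,315.3891,200.8586,np.array([[-0.8173,-0.3978,0.4167,1.0972],[0.576,-0.5784,0.5777,0.7026],[0.0112,0.7122,0.7019,1.0066],[0,0,0,1]]))
K['top']=(370.3011,311.1777,193.6906,np.array([[-0.1295,0.9711,-0.2004,0.3642],[-0.9916,-0.1262,0.0291,0.0308],[0.003,0.2025,0.9793,1.1559],[0,0,0,1]]))
def proj(c,P):
    f,cx,cy,T=K[c]; q=(np.asarray(P)-T[:3,3])@T[:3,:3]
    return np.array([cx+f*q[0]/-q[2], cy-f*q[1]/-q[2]])
def ray(c,u,z):
    f,cx,cy,T=K[c]; d=T[:3,:3]@np.array([(u[0]-cx)/f,-(u[1]-cy)/f,-1]); o=T[:3,3]
    return o+d*(z-o[2])/d[2]
def S(p,P): # stand->world
    x,y,a=p; c,s=np.cos(a),np.sin(a); return np.array([x+c*P[0]-s*P[1],y+s*P[0]+c*P[1],P[2]])
def fr(l,r): # point at r=(normal back, y, up) in frame coords -> stand
    n,y,u=r; return np.array([-u*np.sin(l)+n*np.cos(l),y,.032+u*np.cos(l)+n*np.sin(l)])
def ks(l,k,e=.115,yo=0): # tip
    return fr(l,(e*np.sin(k),-.124+yo,.105+e*np.cos(k)))
E
cat > fit.py <<'E'
from h import *
t=lambda u,v:(210+u/4,110+v/4)
s=lambda u,v:(190+u/2.6667,120+v/2.6667)
A=[('top',t(124,207),(.12,.16,.012)),('top',t(516,187),(.12,-.16,.012)),('top',t(537,475),(-.12,-.16,.012)),('top',t(128,497),(-.12,.16,.012)),
('scene',s(197,297),(.12,-.16,.012)),('scene',s(527,405),(-.12,.16,.012)),('scene',s(337,503),(.12,.16,.012))]
B=[('top',t(511,433),'tip'),('scene',s(386,111),'tip'),
('scene',s(398,140),'R'),('scene',s(498,241),'L')]
def pt(p,k):
    if k=='tip': return S(p[:3],ks(p[3],0,.110))
    return S(p[:3],fr(p[3],(0,-.09 if k=='R' else .09,.2)))
def res(p):
    return np.concatenate([proj(c,S(p[:3],P))-u for c,u,P in A]+[proj(c,pt(p,k))-u for c,u,k in B])
r=least_squares(res,[.45,.05,0,.55]);print(r.x.round(4));print(r.fun.reshape(-1,2).round(1).tolist())
for c,u,P in A: print(c,ray(c,u,.012).round(3))
p=r.x
for n,P in dict(piv=fr(p[3],(0,-.124,.105)),tip=ks(p[3],0),top=fr(p[3],(0,0,.2)),hinge=fr(0,(0,0,0)),topup=fr(0,(0,0,.2)),tip13=ks(p[3],1.4),tip26=ks(p[3],2.6)).items(): print(n,P.round(3),S(p[:3],P).round(3))
from cell import bot
for c in('scene','top'):
  for n in('badge0','tub0'):
    for q in bot.recognise(c,n)[:3]:
      e=q['extent'];print(c,n,round(q['confidence'],2),ray(c,((e[0]+e[2])/2,(e[1]+e[3])/2),.0155 if n=='badge0' else .035).round(3))
E
python3 fit.py
```

```text
[ 0.6053  0.0615 -0.0747  0.5513]
[[-1.9, -1.5], [-0.5, -1.7], [-0.4, 0.5], [-1.7, 0.7], [-1.7, -2.1], [0.9, -1.5], [-0.7, -0.4], [-1.0, 0.3], [0.3, -1.5], [-0.3, -1.5], [0.0, -0.3]]
top [0.731 0.207 0.012]
top [ 0.707 -0.108  0.012]
top [ 0.475 -0.09   0.012]
top [0.499 0.225 0.012]
scene [ 0.713 -0.097  0.012]
scene [0.503 0.233 0.012]
scene [0.736 0.214 0.012]
piv [-0.055 -0.124  0.121] [ 0.541 -0.058  0.121]
tip [-0.115 -0.124  0.219] [ 0.481 -0.054  0.219]
top [-0.105  0.     0.202] [0.501 0.069 0.202]
hinge [0.    0.    0.032] [0.605 0.062 0.032]
topup [0.    0.    0.232] [0.605 0.062 0.232]
tip13 [ 0.031 -0.124  0.197] [ 0.627 -0.064  0.197]
tip26 [ 0.047 -0.124  0.069] [ 0.643 -0.066  0.069]
scene badge0 0.7 [0.679 0.173 0.015]
scene badge0 0.69 [ 0.457 -0.024  0.015]
scene badge0 0.68 [0.647 0.272 0.016]
scene tub0 0.74 [ 0.475 -0.435  0.035]
scene tub0 0.68 [ 0.657 -0.423  0.035]
scene tub0 0.23 [0.462 0.434 0.035]
top badge0 0.71 [0.681 0.178 0.016]
top badge0 0.47 [0.642 0.254 0.016]
top badge0 0.45 [ 0.507 -0.052  0.016]
top tub0 0.79 [ 0.467 -0.452  0.035]
top tub0 0.75 [ 0.648 -0.436  0.035]
```

```bash
cat > go.py <<'E'
from h import *
from cell import bot
p=np.array([.6053,.0615,-.0747])
def rel(*targets):
    s=bot.get_state();R=np.array(s['tool_rot']);e=np.array(s['ee_pos'])
    ya=np.arctan2(R[1,0],R[0,0])
    print('t',round(s['time_s'],2),'ee',e.round(4),'roll need',round(ya-p[2],4),'F',np.round(s['ft_force'],2),'stand',stand(e).round(4))
    for t in targets:
        w=S(p,t); print(t,w.round(3),(100*R.T@(w-e)).round(2))
def stand(w):
    c,s=np.cos(p[2]),np.sin(p[2]);d=np.array(w)-np.array([p[0],p[1],0]);return np.array([c*d[0]+s*d[1],-s*d[0]+c*d[1],d[2]])
E
python3 -c "
from go import *
rel((-.17,-.127,.26),(-.17,-.127,.215))"
```

```text
t 0.9 ee [ 0.1726 -0.5747  0.1987] roll need 0.3664 F [-0.47  0.85 -0.1 ] stand [-0.384  -0.6667  0.1987]
(-0.17, -0.127, 0.26) [ 0.426 -0.052  0.26 ] [ 39.32 -42.72  -6.14]
(-0.17, -0.127, 0.215) [ 0.426 -0.052  0.215] [ 39.32 -42.72  -1.64]
```

drive_tool(deltas="255 2 -2 -3 0.05; 255 5 -5.5 -5 0.1; 255 8 -8.7 -6 0.2; 255 11 -12 -6 0.3; 255 14 -15.2 -6 0.366; 255 17 -18.5 -6 0.366; 255 20 -21.7 -6 0.366; 255 23 -25 -6 0.366")

```text
time_s: 1.7
ee_pos: [0.3213, -0.2674, 0.2588]
tool_rot: [[0.997, -0.075, 0.001], [-0.075, -0.997, -0.0], [0.001, 0.0, -1.0]]
ft_force: [1.0, 0.2, -0.4]
grip_width: 0.0274
```

```bash
python3 -c "
from go import *
rel((-.17,-.127,.26),(-.17,-.127,.220))"
```

```text
t 1.7 ee [ 0.3213 -0.2674  0.2588] roll need -0.0 F [ 1.04  0.23 -0.43] stand [-0.2586 -0.3492  0.2588]
(-0.17, -0.127, 0.26) [ 0.426 -0.052  0.26 ] [  8.86 -22.22  -0.12]
(-0.17, -0.127, 0.22) [ 0.426 -0.052  0.22 ] [  8.86 -22.22   3.88]
```

drive_tool(deltas="255 1.5 -3.8 0 0; 255 3 -7.6 0 0; 255 4.5 -11.4 0 0; 255 6 -15 0 0; 255 7.5 -18.5 0 0; 255 8.8 -22.1 0 0; 255 8.8 -22.1 2 0; 255 8.8 -22.1 3.9 0")

```text
time_s: 2.5
ee_pos: [0.4257, -0.0539, 0.2196]
tool_rot: [[0.997, -0.071, 0.001], [-0.071, -0.997, -0.0], [0.001, 0.0, -1.0]]
ft_force: [-0.9, -0.6, 0.6]
grip_width: 0.0003
```

Run:
```python
from go import *
for c,b,f in(("scene",(280,120,420,225),5.5),("top",(290,160,400,240),7)):
    im=bot.get_image(c)["pixels"][:,:,::-1]; cv2.imwrite(f"pics/{c}2.png",cv2.resize(im[b[1]:b[3],b[0]:b[2]],None,fx=f,fy=f,interpolation=cv2.INTER_CUBIC))
e=bot.get_state()['ee_pos'];print([proj(c,np.array(e)-[0,0,.014]).round(1) for c in K])
for k in K:print(k,proj(k,S(p,ks(.55,0,.105))).round(1))
rel()
```

```text
[array([350.7, 155.9]), array([340.1, 242.1])]
scene [334.2 161.5]
top [336.6 217.7]
t 2.6 ee [ 0.4242 -0.0546  0.2171] roll need 0.0015 F [ 0.22  0.45 -0.4 ] stand [-0.1719 -0.1292  0.2171]
```

View pics/scene2.png

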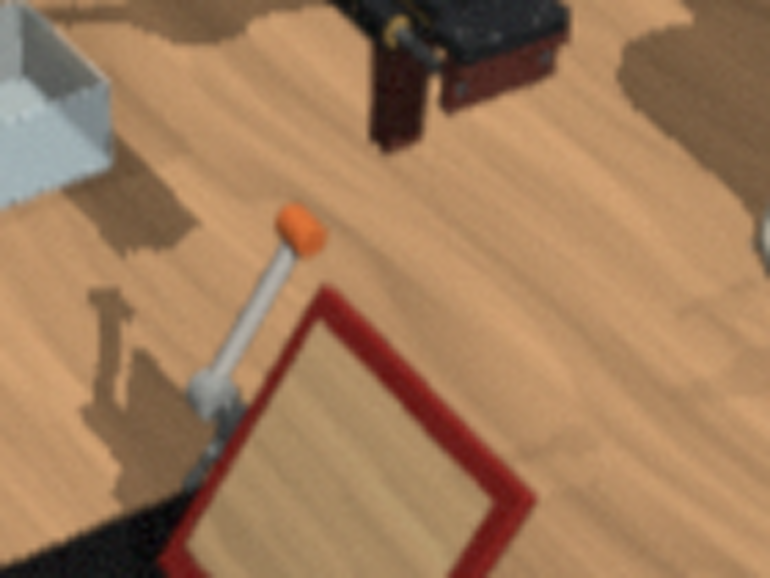

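View pics/top2.png

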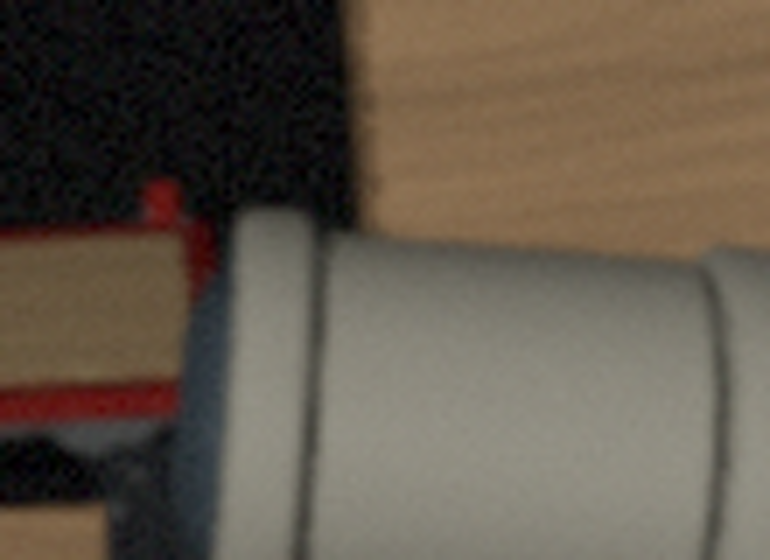

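Run:
```python
from go import *
im=bot.get_image("scene");print(np.abs(im['cam_to_world']-K['scene'][3]).max(),im['fx'],im['cx'],im['cy'])
a=im["pixels"][:,:,::-1].copy();s=bot.get_state();e=np.array(s['ee_pos']);R=np.array(s['tool_rot']);print(e)
a=cv2.resize(a[60:260,260:480],None,fx=3.6,fy=3,interpolation=cv2.INTER_CUBIC) if 0 else cv2.resize(a[60:210,270:470],None,fx=4,fy=4,interpolation=cv2.INTER_CUBIC)
def dot(P,col):
    q=(proj('scene',P)-[270,60])*4; cv2.circle(a,tuple(int(v) for v in q),3,col,-1)
for d in(.014,0,-.02,-.066): dot(e+R[:,2]*d,(0,255,0))
for sx in(-.0375,.0375):
  for sy in(-.089,.089): dot(e+R@[sx,sy,-.066],(255,255,0))
cv2.imwrite("pics/s3.png",a)
```

```text
4.845773940265197e-05 431.79698996559114 315.3891400121079 200.85862664670537
[ 0.42453983 -0.05489589  0.2187175 ]
```

View pics/s3.png

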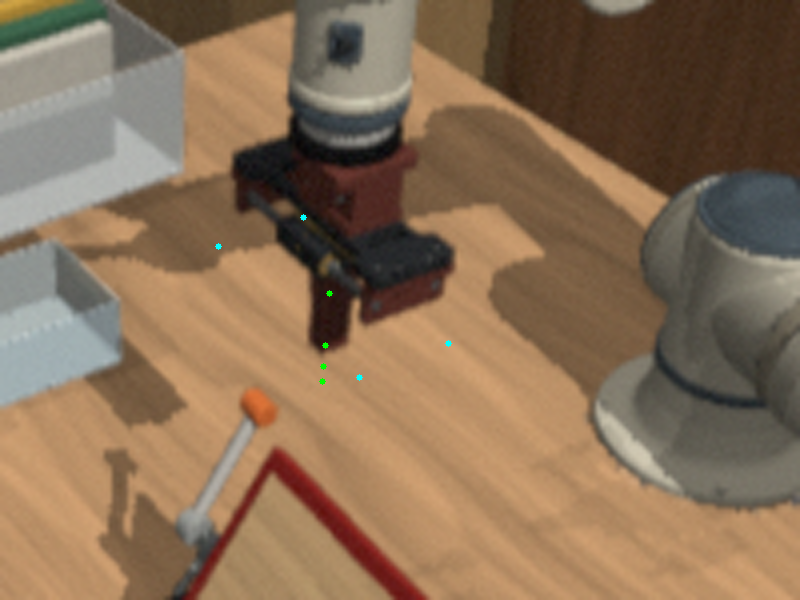

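Run:
```python
from go import *
e=np.array([.173,-.5745,.1985]);R=np.array([[0.958,0.288,0],[0.288,-0.958,0.002],[0,-0.002,-1.0]])
for c,b in(("top",(520,250,640,370)),("scene",(100,0,260,120))):
    a=cv2.imread(f"pics/{c}0.png");print(c,proj(c,e))
    a=cv2.resize(a[b[1]:b[3],b[0]:b[2]],None,fx=5,fy=5,interpolation=cv2.INTER_CUBIC)
    def dot(P,col):
        q=(proj(c,P)-b[:2])*5; cv2.circle(a,tuple(int(v) for v in q),3,col,-1)
    for sy in (-.0575,-.044,.044,.0575): dot(e+R@[0,sy,.014],(0,255,0))
    for sx in(-.0375,.0375):
      for sy in(-.089,.089): dot(e+R@[sx,sy,-.066],(255,255,0))
    cv2.imwrite(f"pics/{c}4.png",a)
```

```text
top [562.4273565  316.12772265]
scene [318.11982161  65.24850797]
```

View pics/top4.png

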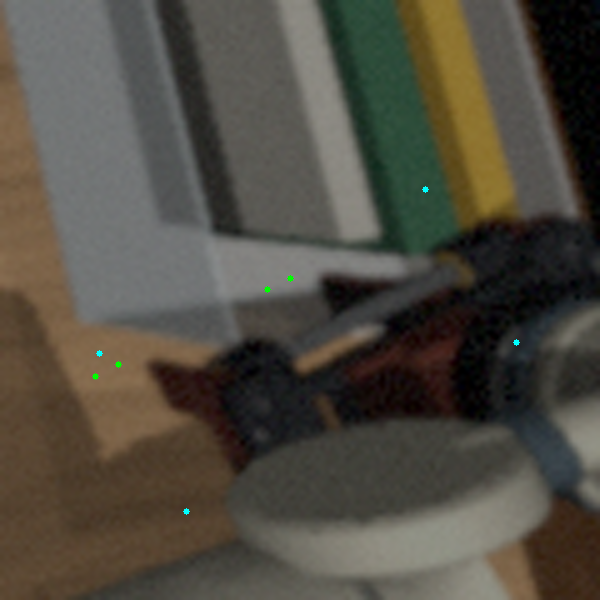

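View pics/scene4.png

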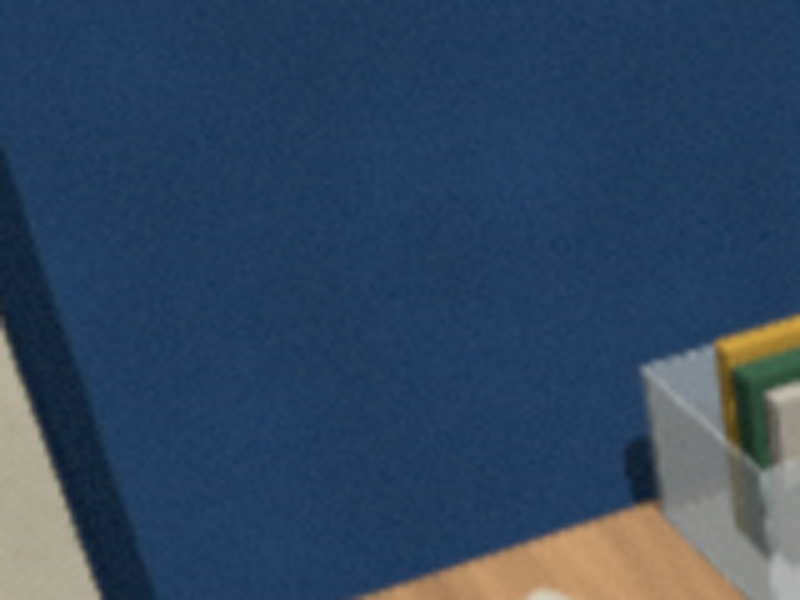

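Run:
```python
from go import *
a=cv2.imread("pics/scene0.png")
a=cv2.resize(a,None,fx=1.25,fy=1.25)
for r in(.08,.1):
  for t in np.arange(0,6.28,.2):
    cv2.circle(a,tuple(int(v*1.25) for v in proj('scene',[r*np.cos(t),r*np.sin(t),0])),1,(0,255,0),-1)
for c,b in(('scene',(300,0,640,250)),):
    a=cv2.imread("pics/scene0.png")[0:200,380:640];a=cv2.resize(a,None,fx=3,fy=3)
    for r in(.06,.08,.1):
      for t in np.arange(0,6.28,.1):
        cv2.circle(a,tuple(int(v) for v in (proj('scene',[r*np.cos(t),r*np.sin(t),0])-[380,0])*3),1,(0,255,0),-1)
    cv2.imwrite("pics/base.png",a)
print(proj('scene',[0,0,0]))
for c in K:
  from cell import bot
  for n in('tub0','tub1','jar','die_ring','badge1','badge2','stand'):
    for q in bot.recognise(c,n)[:2]: print(c,n,np.round(q['extent'],1).tolist(),round(q['confidence'],2))
```

```text
[447.64660777 166.21050851]
scene tub0 [246.7, 123.1, 299.1, 164.6] 0.76
scene tub0 [198.2, 137.5, 260.6, 188.7] 0.57
scene tub1 [246.7, 123.1, 299.1, 164.6] 0.76
scene tub1 [198.2, 137.5, 260.6, 188.7] 0.57
scene jar [419.9, 321.5, 442.4, 358.9] 0.94
scene jar [199.3, 137.6, 259.1, 187.9] 0.68
scene die_ring [438.9, 294.9, 470.1, 326.0] 0.85
scene badge1 [314.3, 278.3, 331.4, 293.1] 0.81
scene badge1 [344.1, 299.3, 366.9, 314.0] 0.56
scene badge2 [314.3, 278.3, 331.4, 293.1] 0.81
scene badge2 [344.1, 299.3, 366.9, 314.0] 0.56
scene stand [263.0, 157.6, 388.8, 309.9] 0.97
top tub0 [417.8, 127.5, 473.7, 189.8] 0.7
top tub0 [434.0, 186.0, 492.1, 246.8] 0.61
top tub1 [417.8, 127.5, 473.7, 189.8] 0.7
top tub1 [434.0, 186.0, 492.1, 246.8] 0.61
top jar [149.1, 215.5, 175.5, 236.4] 0.67
top die_ring [162.5, 252.2, 187.8, 267.9] 0.65
top badge1 [221.0, 181.4, 238.5, 201.2] 0.68
top badge1 [246.3, 170.0, 261.3, 184.1] 0.54
top badge2 [221.0, 181.4, 238.5, 201.2] 0.68
top badge2 [246.3, 170.0, 261.3, 184.1] 0.54
top stand [239.0, 156.8, 341.5, 234.7] 0.76
```

View pics/base.png

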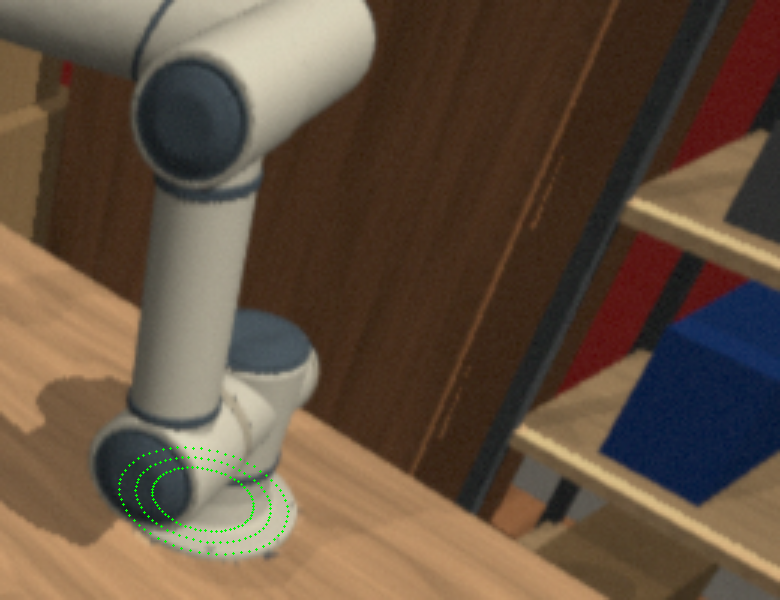

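drive_tool(deltas="255 0 0 1 0; 255 0.5 0 2 0; 255 1 0 2.5 0; 255 1.5 0 2.5 0; 255 2 0 2.5 0; 255 2 0 2.5 0; 255 2 0 2.5 0; 255 2 0 2.5 0")

```text
time_s: 4.15
ee_pos: [0.4451, -0.0567, 0.195]
tool_rot: [[0.997, -0.074, 0.0], [-0.074, -0.997, -0.0], [0.0, 0.0, -1.0]]
ft_force: [-0.3, 0.7, -0.1]
grip_width: 0.0003
```

```bash
cat > look.py <<'E'
from go import *
import sys
def look(name,b=(290,110,420,210),f=6):
    im=bot.get_image("scene")["pixels"][:,:,::-1];a=cv2.resize(im[b[1]:b[3],b[0]:b[2]],None,fx=f,fy=f,interpolation=cv2.INTER_CUBIC)
    s=bot.get_state();e=np.array(s['ee_pos']);R=np.array(s['tool_rot'])
    def dot(P,col):
        q=(proj('scene',P)-b[:2])*f; cv2.circle(a,tuple(int(v) for v in q),3,col,-1)
    for sx in(-.01,.01):
        for sy in(-.0135,.0135): dot(e+R@[sx,sy,.014],(0,255,0))
    cv2.imwrite(name,a); rel()
E
python3 -c "
from look import *
look('pics/a1.png')"
```

```text
t 4.2 ee [ 0.4451 -0.0567  0.1949] roll need 0.0005 F [-0.24  0.47 -0.29] stand [-0.1509 -0.1298  0.1949]
```

View pics/a1.png

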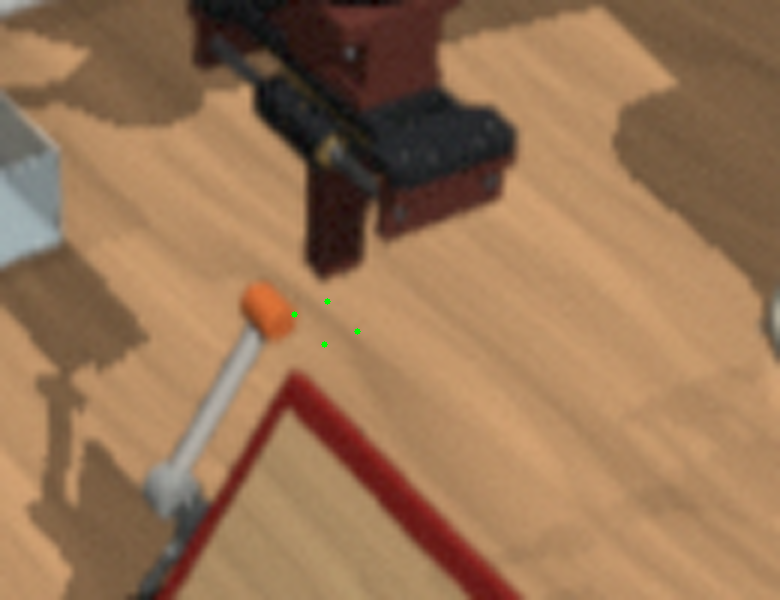

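Run:
```python
from go import *
im=bot.get_image("scene")["pixels"][:,:,::-1]
a=cv2.resize(im[60:210,200:400],None,fx=4,fy=4,interpolation=cv2.INTER_CUBIC)
foot=S(p,ks(.55,0,.105)); sh=ray('top',(210+767/4,110+455/4),0); sh2=ray('scene',(290+55/6,110+375/6),0); print(foot,sh,sh2)
L=(sh-foot)/foot[2]
e=np.array(bot.get_state()['ee_pos'])
for P,c in((foot,(0,0,255)),(e-[0,0,.014],(0,255,0)),(e+[0,0,.026],(255,0,0)),(e+[-.023,-.034,-.014],(0,255,255))):
    q=P+L*P[2]; q=(proj('scene',q)-[200,60])*4; cv2.circle(a,tuple(int(v) for v in q),4,c,-1)
cv2.imwrite("pics/sh.png",a)
im=bot.get_image("top")["pixels"][:,:,::-1]
cv2.imwrite("pics/sht.png",cv2.resize(im[110:260,290:490],None,fx=4,fy=4,interpolation=cv2.INTER_CUBIC))
for P in (foot,e-[0,0,.014],e+[0,0,.026],e+[-.023,-.034,-.014]): print((proj('top',P+L*P[2])-[290,110])*4)
```

```text
[ 0.4865876  -0.05396242  0.21103015] [ 0.46863237 -0.27286006  0.        ] [ 0.46438418 -0.27602365  0.        ]
[446.95805747 455.03681631]
[419.83655561 509.16234889]
[473.07528527 506.60334568]
[468.17386554 532.96344564]
```

View pics/sh.png

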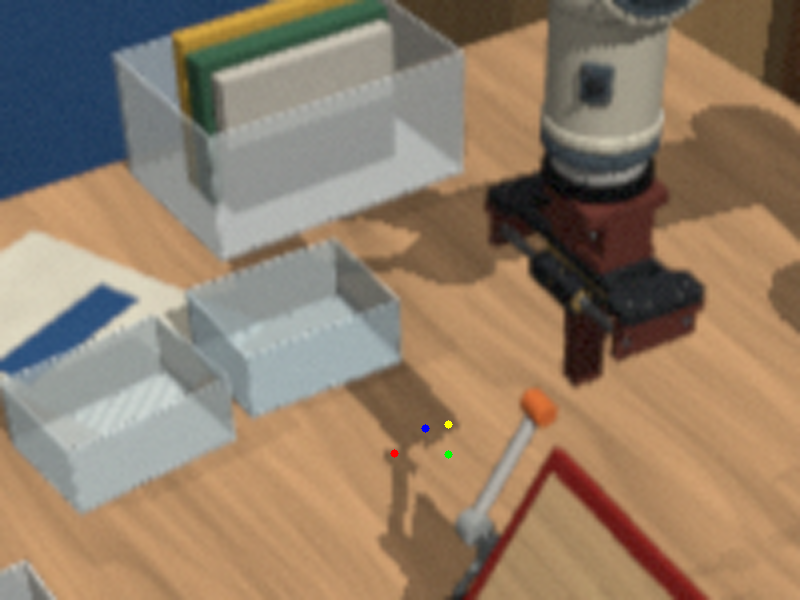

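View pics/sht.png

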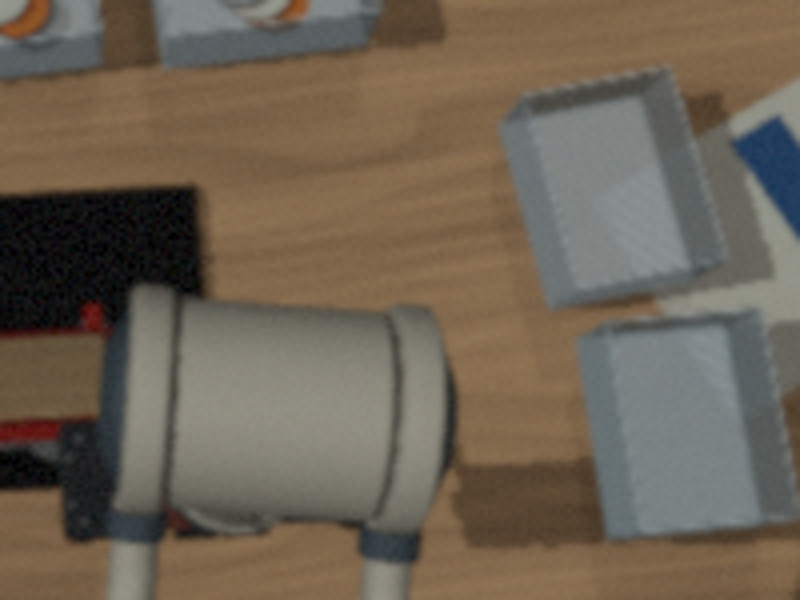

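drive_tool(deltas="255 0 0 1 0; 255 0 0 1.8 0; 255 1 0 1.8 0; 255 2 0 1.8 0; 255 3 0 1.8 0; 255 4 0 1.8 0; 255 5 0 1.8 0; 255 5 0 1.8 0")

```text
time_s: 5.1
ee_pos: [0.496, -0.0605, 0.1762]
tool_rot: [[0.997, -0.074, -0.001], [-0.074, -0.997, 0.0], [-0.001, -0.0, -1.0]]
ft_force: [-1.9, 0.8, -0.3]
grip_width: 0.0007
```

```bash
python3 -c "
from look import *
look('pics/a2.png')"
```

```text
t 5.15 ee [ 0.4954 -0.0604  0.1761] roll need 0.0006 F [-1.83  0.18 -1.84] stand [-0.1005 -0.1298  0.1761]
```

View pics/a2.png

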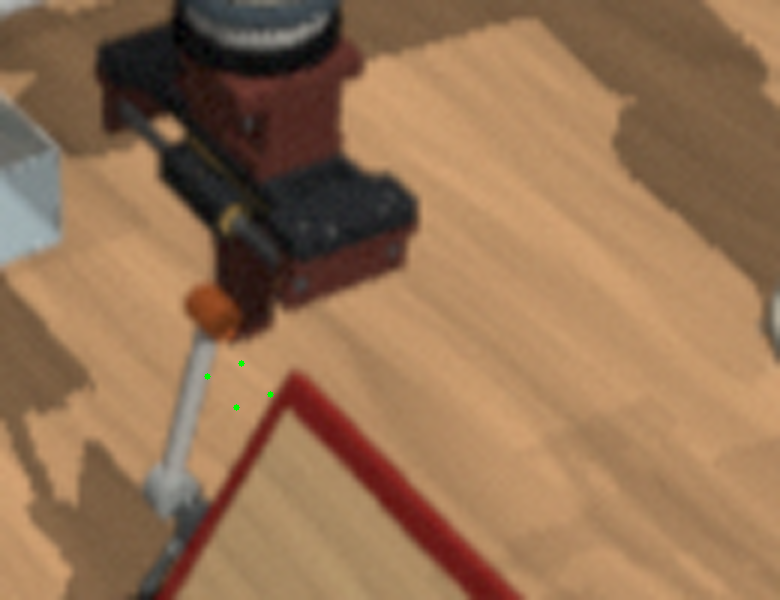

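drive_tool(deltas="255 1 0 0 0; 255 2 0 0 0; 255 3 0 0 0; 255 4 0 0 0; 255 5 0 0 0; 255 6 0 0 0; 255 7 0 0 0; 255 8 0 0.3 0")

```text
time_s: 5.95
ee_pos: [0.5759, -0.0664, 0.174]
tool_rot: [[0.997, -0.074, 0.001], [-0.074, -0.997, -0.0], [0.001, 0.0, -1.0]]
ft_force: [-0.2, 0.4, 1.3]
grip_width: 0.0003
```

```bash
python3 -c "
from look import *
look('pics/a3.png')"
```

```text
t 6.0 ee [ 0.5765 -0.0664  0.1726] roll need 0.0005 F [-1.47  1.02 -0.66] stand [-0.0192 -0.1297  0.1726]
```

View pics/a3.png

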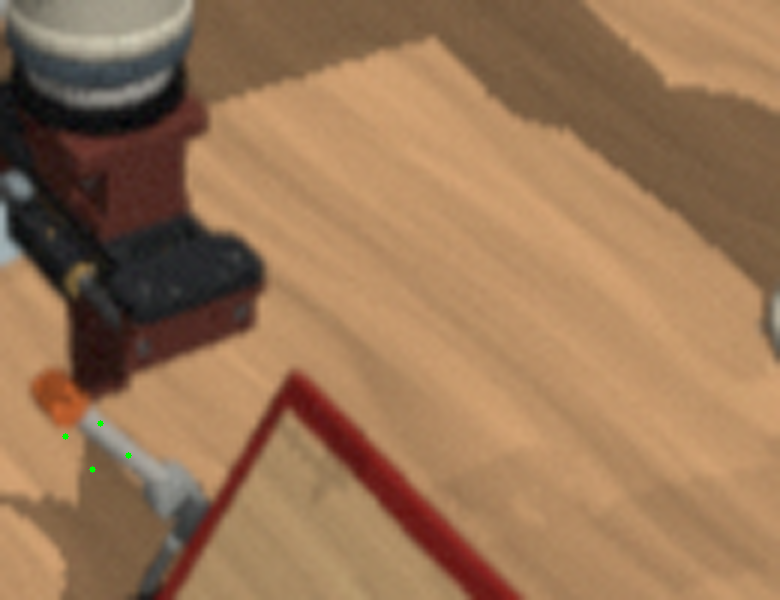

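drive_tool(deltas="255 0.8 0 0.5 0; 255 1.6 0 1 0; 255 2.4 0 1.6 0; 255 3.2 0 2.2 0; 255 4 0 2.8 0; 255 4 0 2.8 0; 255 4 0 2.8 0; 255 4 0 2.8 0")

```text
time_s: 6.8
ee_pos: [0.6146, -0.0693, 0.1461]
tool_rot: [[0.997, -0.074, 0.0], [-0.074, -0.997, -0.0], [0.0, 0.0, -1.0]]
ft_force: [-0.6, 0.0, 0.7]
grip_width: 0.0001
```

```bash
python3 -c "
from look import *
look('pics/a4.png',(250,130,380,230))"
```

```text
t 6.85 ee [ 0.6146 -0.0693  0.1462] roll need 0.0005 F [-0.46  0.09  0.22] stand [ 0.019  -0.1298  0.1462]
```

View pics/a4.png

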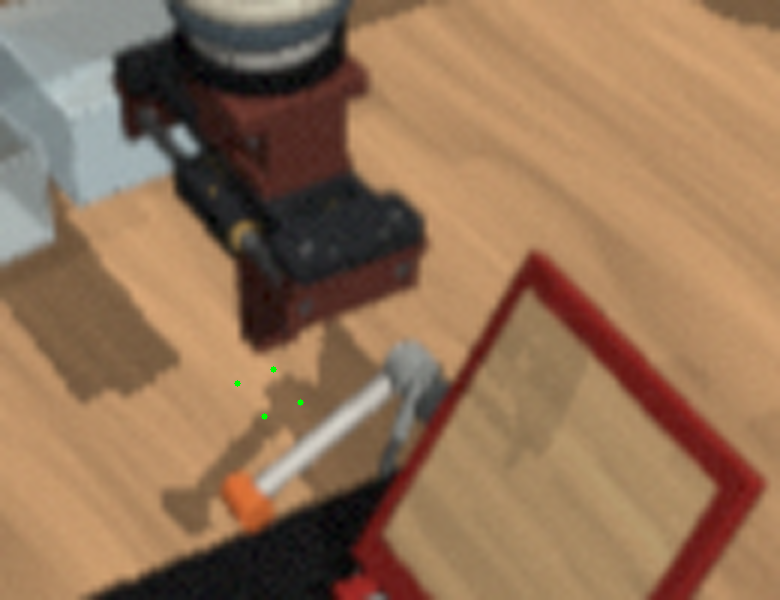

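drive_tool(deltas="255 0 0 -4 0; 255 0 0 -8 0; 255 -2 -1 -10 0; 255 -6 -3.5 -10 0; 255 -9.5 -6.5 -10 0; 255 -13 -9.5 -10 0; 255 -16 -12.5 -10 0; 255 -18 -13 -10 0")

```text
time_s: 7.65
ee_pos: [0.4429, 0.0761, 0.2467]
tool_rot: [[0.997, -0.071, 0.002], [-0.071, -0.997, 0.001], [0.002, -0.001, -1.0]]
ft_force: [-0.2, -0.0, -0.1]
grip_width: 0.0004
```

```bash
python3 -c "
from look import *
look('pics/a5.png',(260,130,420,250),5)
for k in (2.3,2.6): print(proj('scene',S(p,ks(.55,k,.105))))
rel((-.16,0,.161))"
```

```text
t 7.7 ee [0.4415 0.0759 0.2475] roll need 0.0038 F [2.21 0.94 1.31] stand [-0.1644  0.0022  0.2475]
[287.24271166 207.37401482]
[290.57826383 213.12149319]
t 7.7 ee [0.4415 0.0759 0.2475] roll need 0.0038 F [2.21 0.94 1.31] stand [-0.1644  0.0022  0.2475]
(-0.16, 0, 0.161) [0.446 0.073 0.161] [0.42 0.23 8.66]
```

View pics/a5.png

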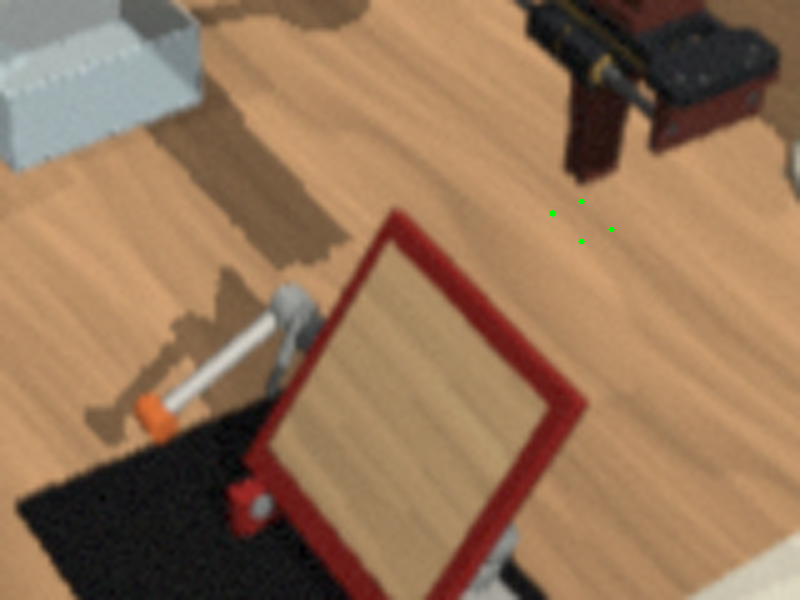

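drive_tool(deltas="255 0 0.2 3 0; 255 0 0.2 6 0; 255 0.3 0.2 8.6 0; 255 0.9 0.2 8.6 0; 255 1.5 0.2 8.6 0; 255 2.1 0.2 8.6 0; 255 2.1 0.2 8.6 0; 255 2.1 0.2 8.6 0")

```text
time_s: 8.5
ee_pos: [0.4662, 0.0701, 0.1608]
tool_rot: [[0.997, -0.074, 0.001], [-0.074, -0.997, 0.0], [0.001, -0.0, -1.0]]
ft_force: [-0.1, -1.2, -0.6]
grip_width: 0.0007
```

```bash
python3 -c "
from look import *
look('pics/a6.png',(260,130,420,250),5)"
```

```text
t 8.55 ee [0.466  0.0702 0.1606] roll need 0.0004 F [-0.65  0.36  0.3 ] stand [-0.1396 -0.0017  0.1606]
```

View pics/a6.png

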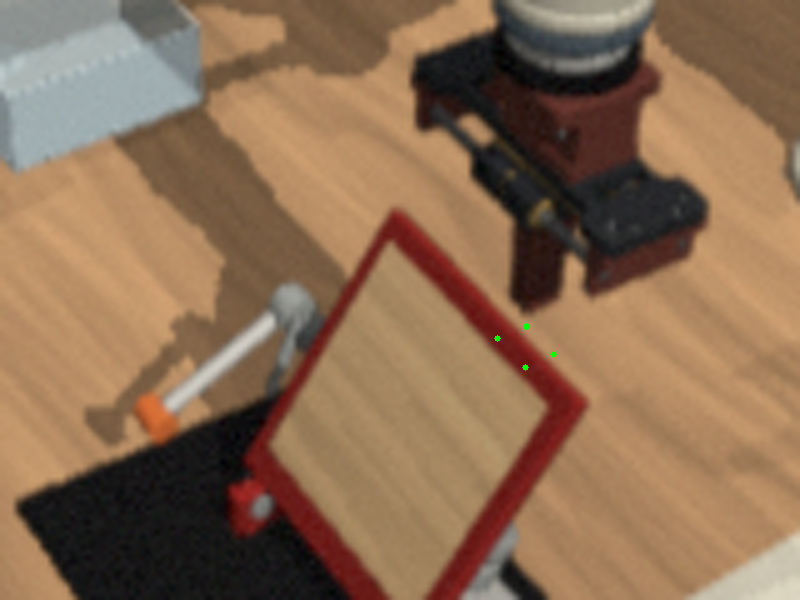

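drive_tool(deltas="255 0 0 0.6 0; 255 0 0 1.2 0; 255 0.5 0 1.2 0; 255 1 0 1.2 0; 255 1.4 0 1.2 0; 255 1.7 0 1.2 0; 255 1.7 0 1.2 0; 255 1.7 0 1.2 0")

```text
time_s: 9.35
ee_pos: [0.4826, 0.0689, 0.1477]
tool_rot: [[0.997, -0.074, -0.0], [-0.074, -0.997, -0.0], [-0.0, 0.0, -1.0]]
ft_force: [0.2, 0.6, -1.1]
grip_width: 0.0006
```

```bash
python3 -c "
from look import *
look('pics/a7.png',(300,140,400,230),7)"
```

```text
t 9.4 ee [0.4825 0.0689 0.1477] roll need 0.0005 F [0.65 0.88 0.74] stand [-0.123  -0.0018  0.1477]
```

View pics/a7.png

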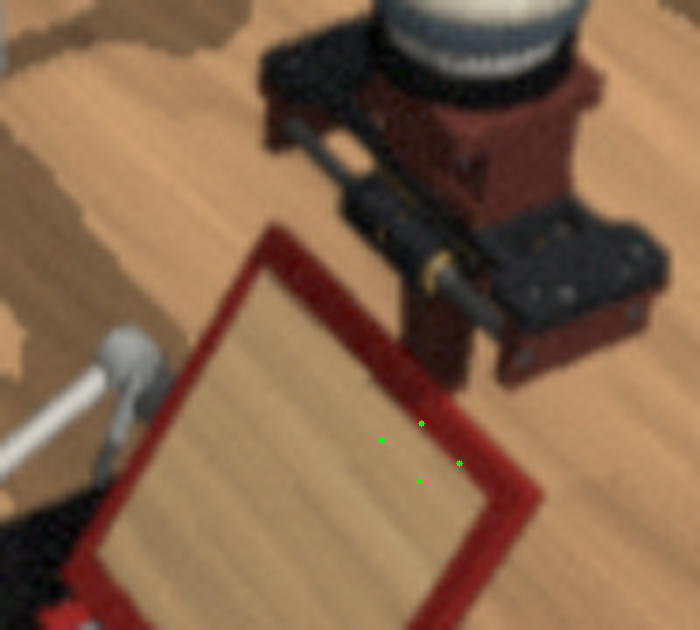

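drive_tool(deltas="255 0.1 0 0 0; 255 0.2 0 0 0; 255 0.3 0 0 0; 255 0.4 0 0 0; 255 0.5 0 0 0; 255 0.5 0 0 0; 255 0.5 0 0 0; 255 0.5 0 0 0")

```text
time_s: 10.2
ee_pos: [0.4866, 0.0687, 0.1486]
tool_rot: [[0.997, -0.074, -0.001], [-0.074, -0.997, 0.0], [-0.001, -0.0, -1.0]]
ft_force: [-6.1, -0.6, 6.0]
grip_width: 0.0005
```

drive_tool(deltas="255 0.2 0 -0.2 0; 255 0.5 0 -0.4 0; 255 0.8 0 -0.6 0; 255 1.1 0 -0.7 0; 255 1.4 0 -0.9 0; 255 1.7 0 -1.1 0; 255 2 0 -1.3 0; 255 2 0 -1.3 0")

```text
time_s: 11.0
ee_pos: [0.5078, 0.067, 0.1603]
tool_rot: [[0.997, -0.074, -0.0], [-0.074, -0.997, 0.0], [-0.0, -0.0, -1.0]]
ft_force: [-2.5, 1.4, -0.2]
grip_width: 0.0005
```

```bash
python3 -c "
from look import *
look('pics/a8.png',(280,140,400,240),6)"
```

```text
t 11.05 ee [0.5075 0.0671 0.1602] roll need 0.0005 F [-2.71  0.79 -0.26] stand [-0.0979 -0.0017  0.1602]
```

View pics/a8.png

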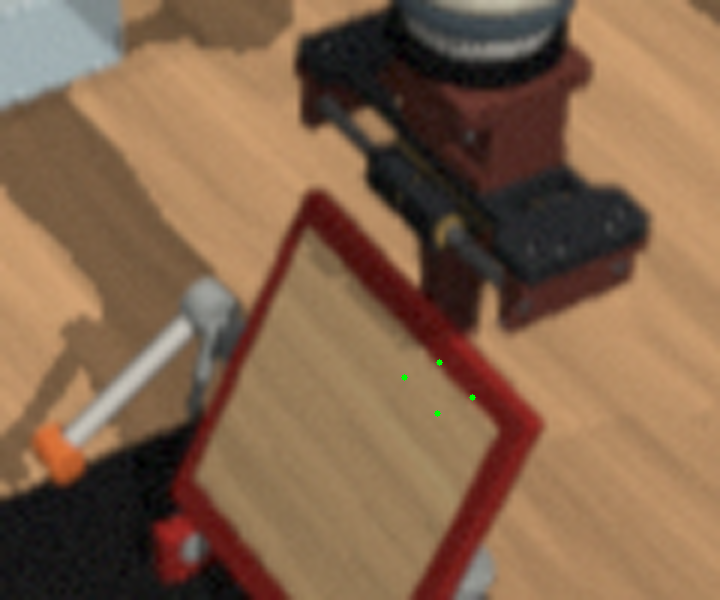

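drive_tool(deltas="255 0.8 0 -0.3 0; 255 1.7 0 -0.6 0; 255 2.6 0 -0.9 0; 255 3.5 0 -1.1 0; 255 4.4 0 -1.3 0; 255 5.2 0 -1.4 0; 255 5.9 0 -1.5 0; 255 6.4 0 -1.5 0")

```text
time_s: 11.85
ee_pos: [0.572, 0.0622, 0.1755]
tool_rot: [[0.997, -0.074, -0.0], [-0.074, -0.997, -0.0], [-0.0, 0.0, -1.0]]
ft_force: [-1.2, 0.9, 1.1]
grip_width: 0.0001
```

drive_tool(deltas="255 0.3 0 0 0; 255 0.6 0 0 0; 255 0.9 0 0 0; 255 1.2 0 0 0; 255 1.4 0 0 0; 255 1.6 0 0 0; 255 1.6 0 0 0; 255 1.6 0 0 0")

```text
time_s: 12.65
ee_pos: [0.5871, 0.0611, 0.1756]
tool_rot: [[0.997, -0.074, -0.0], [-0.074, -0.997, 0.0], [-0.0, 0.0, -1.0]]
ft_force: [-2.2, 0.4, 0.5]
grip_width: 0.0006
```

Run:
```python
from look import *
look('pics/a9.png',(260,140,380,240),6)
im=bot.get_image("top")["pixels"][:,:,::-1]
cv2.imwrite("pics/a9t.png",cv2.resize(im[130:250,220:380],None,fx=5,fy=5,interpolation=cv2.INTER_CUBIC))
for l in(.1,0.,-.1): print(l,[((proj('scene',S(p,fr(l,(.006,y,.2))))-[260,140])*6).round().tolist() for y in(-.09,.09)],((proj('scene',S(p,ks(l,2.6,.105)))-[260,140])*6).round())
```

```text
t 12.7 ee [0.5871 0.0611 0.1756] roll need 0.0005 F [-2.03  0.51  0.98] stand [-0.0181 -0.0018  0.1756]
0.1 [[310.0, 202.0], [532.0, 450.0]] [160. 478.]
0.0 [[272.0, 216.0], [491.0, 467.0]] [157. 486.]
-0.1 [[234.0, 234.0], [450.0, 488.0]] [156. 494.]
```

View pics/a9.png

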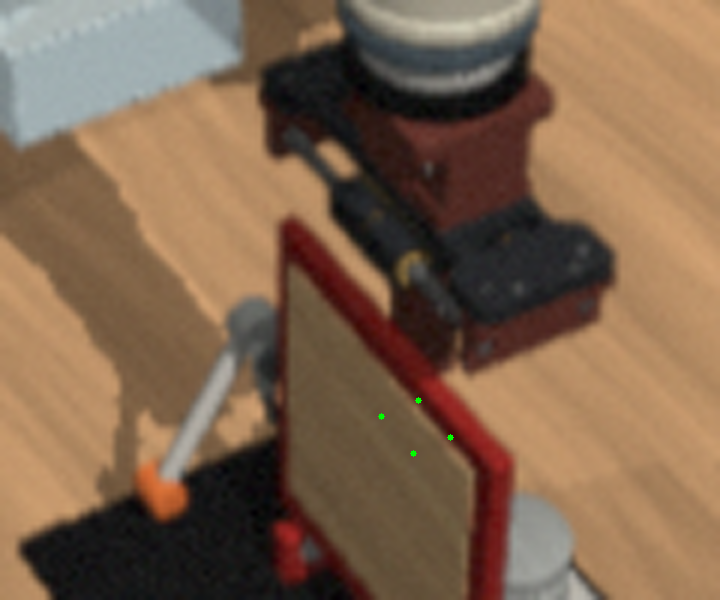

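View pics/a9t.png

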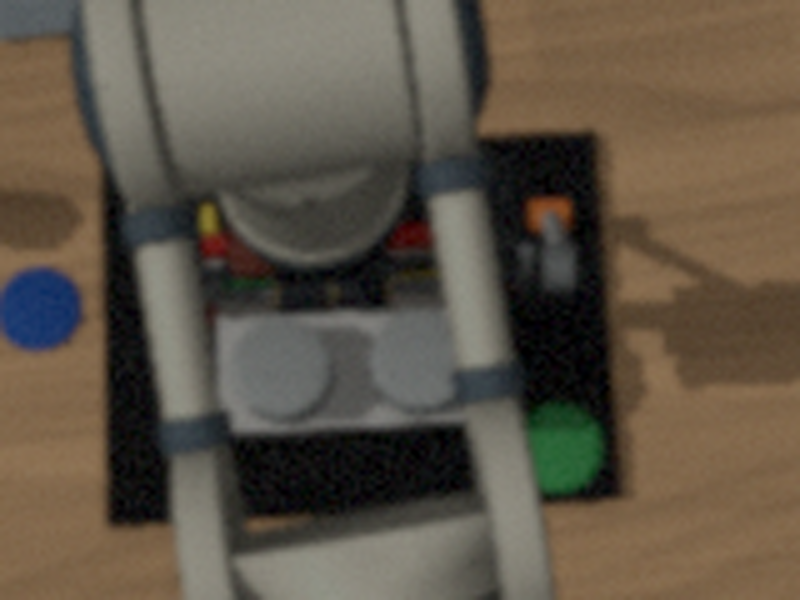

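drive_tool(deltas="255 0.1 0 0 0; 255 0.2 0 0 0; 255 0.2 0 0 0; 255 0.2 0 0 0; 255 0.2 0 0 0; 255 0.2 0 0 0; 255 0.2 0 0 0; 255 0.2 0 0 0")

```text
time_s: 13.55
ee_pos: [0.5892, 0.061, 0.1756]
tool_rot: [[0.997, -0.074, -0.0], [-0.074, -0.997, 0.0], [-0.0, 0.0, -1.0]]
ft_force: [-2.4, 0.9, 0.6]
grip_width: 0.0006
```

Run:
```python
from look import *
look('pics/b1.png',(280,160,360,235),8)
b=(280,160);f=8
a=cv2.imread('pics/b1.png')
for l,col in((.05,(255,0,0)),(0.,(0,255,0)),(-.05,(0,255,255))):
  for n in(-.006,.006):
    q=[tuple(int(v) for v in (proj('scene',S(p,fr(l,(n,y,.2))))-b)*f) for y in(-.09,.09)]
    cv2.line(a,q[0],q[1],col,1)
cv2.imwrite('pics/b2.png',a)
```

```text
t 13.6 ee [0.5891 0.061  0.1756] roll need 0.0005 F [-1.77 -0.59  0.61] stand [-0.0161 -0.0017  0.1756]
```

View pics/b2.png

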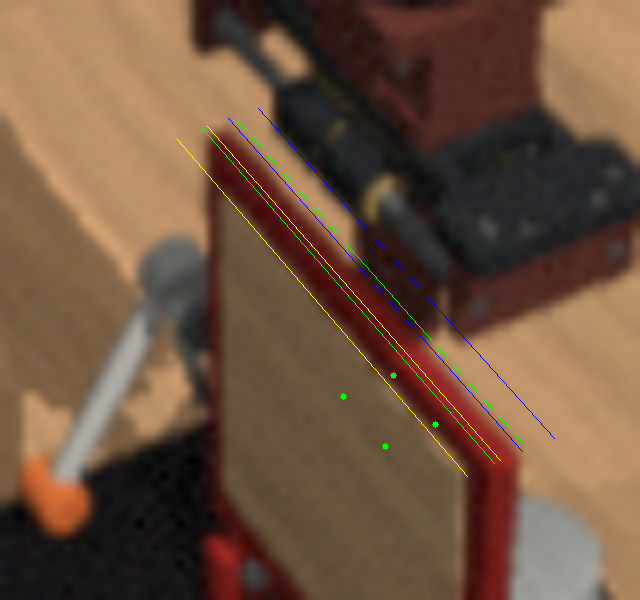

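Run:
```python
from go import *
rel(); print(bot.close_job()); rel()
```

```text
t 13.6 ee [0.5891 0.061  0.1756] roll need 0.0005 F [-1.77 -0.59  0.61] stand [-0.0161 -0.0017  0.1756]
the job is handed in; nothing more can be done
None
the job is handed in; nothing more can be done
```

The kickstand is snapped down, the display is upright, and the job was handed in at 13.6 s with the arm still holding it.

- **Kickstand:** I pushed it over with the closed fingers. It snapped down, and its foot showed within about 1 px of where it should be at 2.6 rad.
- **Display:** I pushed the middle of its top edge back until it stood upright, and finished with the fingers pressing on it at about 2 N. That fits the 1–2 N it needs to stay up.
- **Lean:** Measured from where the fingers first touched the top edge, the lean is about 0. The overlay on the picture gave about -0.01 rad. The two agree to within roughly 0.015 rad.
- **Bystanders:** The arm never worked near the loose items. In the last pictures the green and blue badges and the tubs look undisturbed, but I did not measure each item's position again.

**Disagreements:**
- **Finger height:** The pictures and shadows put the fingertips about 35–40 mm higher than the reported TCP height implies. I set my heights by the pictures, and the contacts came where that predicted.
- **Force spike:** At first contact the wrist briefly read about 6 N upward as well as 6 N back. This was gone once I lifted along the arc.

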